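# Run a fingertip along the curved row of specimen lids to close them

### The job

The five flip lids of the curved specimen tray have been left standing open, each hinged on the left edge of its well. With the fingertips, trace along the curve of the tray just above its wells from the left end to the right end, lightly pushing each lid over until it lies shut, one after the other from left to right. Do not lean hard on the tray, shift it or lift it, and leave the jar, beaker, forceps and scissors alone.

Things in the scene. Friction and masses are not known exactly. Their poses are not given: they have to be found in the camera images.
- tray: Loose white tray, about 0.9 kg, 28 mm high: five open wells on an arc. Origin: on the bench under the middle well's centre; z up, x outwards from the arc's centre (away from the robot), y left. Well centres lie on a circle of radius 160 mm about (-160, 0) mm of this frame, at +44 (leftmost), +22, 0, -22, -44 degrees from x, counter-clockwise from above. The tray spans radii 133 to 187 mm.
- seat1 (a point): Point fixed in the tray: where the centre of the top of lid 1 (counted from the left) lies when that lid is shut, 32 mm above the bench.
- seat2 (a point): Point fixed in the tray: where the centre of the top of lid 2 (counted from the left) lies when that lid is shut, 32 mm above the bench.
- seat3 (a point): Point fixed in the tray: where the centre of the top of lid 3 (counted from the left) lies when that lid is shut, 32 mm above the bench.
- seat4 (a point): Point fixed in the tray: where the centre of the top of lid 4 (counted from the left) lies when that lid is shut, 32 mm above the bench.
- seat5 (a point): Point fixed in the tray: where the centre of the top of lid 5 (counted from the left) lies when that lid is shut, 32 mm above the bench.
- lid1 (a joint): Grey plate lid, leftmost in the row: 48 mm from hinge to free edge, 50 mm wide, 3 mm thick, 14 g. Its hinge is a level radial line 24.5 mm left of the well's centre, 29 mm above the bench. Value in rad: 0 = shut, flat on the well, top 32 mm above the bench; 1.57 = upright, 77 mm high; stop at 1.7. It swings over to the right to shut; hinge friction (0.012 N m) keeps it where it is left.
- lid2 (a joint): Grey plate lid, second in the row: 48 mm from hinge to free edge, 50 mm wide, 3 mm thick, 14 g. Its hinge is a level radial line 24.5 mm left of the well's centre, 29 mm above the bench. Value in rad: 0 = shut, flat on the well, top 32 mm above the bench; 1.57 = upright, 77 mm high; stop at 1.7. It swings over to the right to shut; hinge friction (0.012 N m) keeps it where it is left.
- lid3 (a joint): Grey plate lid, third (middle) in the row: 48 mm from hinge to free edge, 50 mm wide, 3 mm thick, 14 g. Its hinge is a level radial line 24.5 mm left of the well's centre, 29 mm above the bench. Value in rad: 0 = shut, flat on the well, top 32 mm above the bench; 1.57 = upright, 77 mm high; stop at 1.7. It swings over to the right to shut; hinge friction (0.012 N m) keeps it where it is left.
- lid4 (a joint): Grey plate lid, fourth in the row: 48 mm from hinge to free edge, 50 mm wide, 3 mm thick, 14 g. Its hinge is a level radial line 24.5 mm left of the well's centre, 29 mm above the bench. Value in rad: 0 = shut, flat on the well, top 32 mm above the bench; 1.57 = upright, 77 mm high; stop at 1.7. It swings over to the right to shut; hinge friction (0.012 N m) keeps it where it is left.
- lid5 (a joint): Grey plate lid, rightmost in the row: 48 mm from hinge to free edge, 50 mm wide, 3 mm thick, 14 g. Its hinge is a level radial line 24.5 mm left of the well's centre, 29 mm above the bench. Value in rad: 0 = shut, flat on the well, top 32 mm above the bench; 1.57 = upright, 77 mm high; stop at 1.7. It swings over to the right to shut; hinge friction (0.012 N m) keeps it where it is left.
- jar: Bystander: small closed jar, 48 mm across, 60 mm high, standing in the hollow of the tray's curve. Origin: centre of its underside.
- forceps: Bystander: steel forceps lying flat beyond the tray, 140 mm long along its x, 7 mm thick. Origin: its middle, on the bench.
- scissors: Bystander: steel scissors lying flat to the right of the tray, 140 mm long along its x, 72 mm wide, 8 mm thick. Origin: near the pivot, on the bench.
- beaker: Bystander: open clear beaker, 64 mm across, 85 mm high, standing to the left of the tray and beyond it. Origin: centre of its underside.

How it is judged:
By the outcome, as a careful person would: the job done as asked, in the order asked, and still so for the second after the job is handed in, with the robot touching nothing.
It also fails if it takes over 54 s, if anything falls off the work surface, if the arm or the gripper's body presses on something with over 40 N, if the wrist force passes 120 N, or if a joint passes its speed limit or range.

### The arm

A 7-joint arm with a two-finger parallel gripper is mounted at the origin on the work surface. World frame = base frame: x ahead of the robot, y to its left, z up, the work surface at z = 0. Lengths are in mm, angles in rad, forces in N, time in s.
With the tool pointing down it reaches from about 400 to 875 mm from the base axis. Payload 4.4 kg.
Tool frame: the origin (TCP) lies at the very end of the fingers, on their centre line; the grasp point (between the pads) lies 19 mm behind it; z points along the fingers, y is the direction in which the jaws open and shut (so a half turn about z gives the same grasp; the last joint's range is limited). The gripper opens to 85 mm and grips with 20 to 120 N. Pads are 22 mm wide; open, the fingers measure 114 mm over their backs; the gripper's body (76 mm by 85 mm) begins 54 mm behind the grasp point. The pads swing forward as they close: fully open they stand 13 mm farther back than shut.
Start: joints at [1.263, 0.628, 0.038, 1.517, -0.027, 0.996, -0.02], TCP at [155.67, -631.098, 231.313] pointing down, gripper open.
Joint ranges: [-3.06, 3.06], [-0.37, 2.12], [-1.25, 1.32], [0.18, 2.47], [-1.1, 4.24], [0.23, 1.98], [-2.94, 2.94]. Speed limits (rad/s): [2.57, 2.57, 3.14, 3.14, 3.14, 3.14, 3.14].

### API

Orientations are given as [roll, pitch, yaw] about the fixed x, y, z axes, in that order (R = Rz(yaw) Ry(pitch) Rx(roll)).
In Python, from cell import ctrl, eyes gives the robot as it stands.
- The arm moves only by the tool move_arm, never from a script. Its argument "increments" is a list of rows, each a list of 6 numbers: the shift along the tool's x, y, z in cm, then the turn, a rotation vector about the tool's x, y, z in degrees. In form: [[x, y, z, wx, wy, wz], ...]. A call has 1 to 20 rows; each row is the pose to reach, as a shift and turn from the pose commanded when the call began, along the tool's axes at that moment; what a row does not reach only later rows make up. A row lasts 1/10 s, in which the tool goes at most 50 mm and 8.59 degrees, less where a joint would pass 70% of its speed; a pose out of reach is approached as far as the arm can. A call with a gripper value outside its range is refused whole. "grip" is the opening, from -1 (shut) to 1 (fully open), set as the call begins (left out, the last holds). The fingers move at their own pace and stop on an object; the grip force is fixed at half the most. Time passes only in rows, so rows that repeat a pose let the fingers close. It gives the time, the measured TCP pose, the force and the opening at its end, in the units of the state.
- ctrl.read_state(): the state, without advancing time (a new reading comes with each control period).
- eyes.get_image(name): name is "side" or "top" or "wrist"; returns the picture (400x640x3 uint8, red, green, blue); there is no depth.
- eyes.calibration(name): a dict with "fx", "fy", "cx", "cy" (pixels), "pose" (4x4, takes a point from camera to world coordinates); the wrist camera has in their place "tool_from_camera" (4x4, takes a point from camera to tool coordinates, whose origin is the TCP and whose axes are the flange's). Camera axes: x right, y up, looking along -z (the intrinsics and any distortion apply to the point x, -y, -z); pixel columns grow to the right and rows downward; lengths in mm; the calibration is good to about 2 mm. A picture is of the moment at which its call begins: read the wrist's pose just before it. calibration takes no time and is no camera call.
- ctrl.finish_job(): hands the job in, once; it reports no verdict.
The state is a dict: "clock": time; "qpos": joint angles; "qd": joint speeds; "tau": joint torques, N m; "eef_pos": TCP position; "tool_rot": TCP orientation; "force": force on the tool from outside, world axes, zero at the start; "torque": the same for the moment, N m; "width": finger opening in mm.
Only numpy, scipy, OpenCV 4.12 (cv2) and the standard library are available. Lean on these libraries where they do the work, as an engineer would, in place of code of your own. Each camera call takes 0.05 s, during which the arm holds its last target. There are 200 camera calls.

## Working session

There is one attempt and no reset: what is moved stays moved. The work goes in short steps, Python scripts to look and compute and a tool call to move; the robot and the scene stay as the last step left them, time stands still between calls to the robot, and variables do not carry over. Pictures are saved under pics/ and viewed, about 8 in all and at most 12, crops included, and the job is handed in when it is done.

Besides the shell and the picture viewer there is one more tool, called after "Emit:" as name([rows], argument=value, ...), one row to a line, values as JSON. move_arm: Moves the arm, as the interface text tells. Its arguments: {"type":"object","properties":{"increments":{"type":"array","items":{"type":"array","items":{"type":"number"}}},"grip":{"type":"number"}},"required":["increments"]}

```bash
mkdir -p pics; python3 - <<'E'
from cell import ctrl, eyes
import cv2
s=ctrl.read_state();print({k:s[k] for k in("clock","eef_pos","tool_rot","force","width")})
for n in("top","side"):
    cv2.imwrite(f"pics/{n}0.png",eyes.get_image(n)[:,:,::-1]);c=eyes.calibration(n);print(n,c)
E
```

```text
{'clock': 0.0, 'eef_pos': array([ 155.53419541, -630.4480743 ,  230.40426358]), 'tool_rot': array([-3.13965650e+00, -1.15679848e-05,  2.41803023e-01]), 'force': array([ 0.08689699, -0.30252334, -0.32565487]), 'width': 85.38474800710489}
top {'fx': 404.5076854034577, 'fy': 404.5076854034577, 'cx': 315.0967897383312, 'cy': 200.87380100589158, 'pose': array([[ 2.69570174e-03,  9.95310889e-01, -9.66900556e-02,
         5.18153333e+02],
       [-9.99985329e-01,  2.22874815e-03, -4.93706296e-03,
         1.88086733e+01],
       [-4.69841474e-03,  9.67019459e-02,  9.95302295e-01,
         9.87781506e+02],
       [ 0.00000000e+00,  0.00000000e+00,  0.00000000e+00,
         1.00000000e+00]])}
side {'fx': 433.52163766684356, 'fy': 433.52163766684356, 'cx': 316.2802928628302, 'cy': 197.19318254835468, 'pose': array([[-9.56992252e-01,  2.07426422e-01, -2.02830249e-01,
         4.45475167e+02],
       [-2.89830459e-01, -7.14440730e-01,  6.36845938e-01,
         6.10938158e+02],
       [-1.28115169e-02,  6.68243012e-01,  7.43832738e-01,
         7.50426321e+02],
       [ 0.00000000e+00,  0.00000000e+00,  0.00000000e+00,
         1.00000000e+00]])}
```

View pics/top0.png

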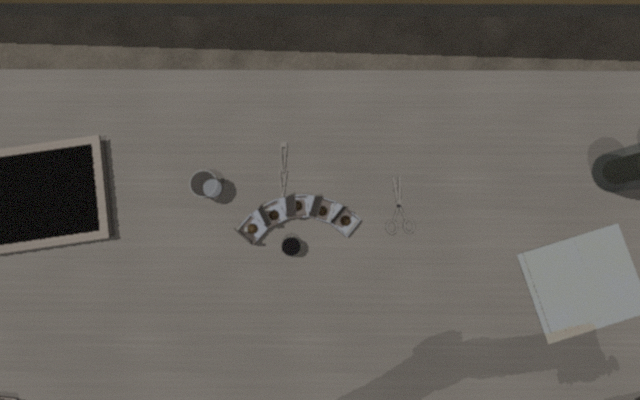

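View pics/side0.png

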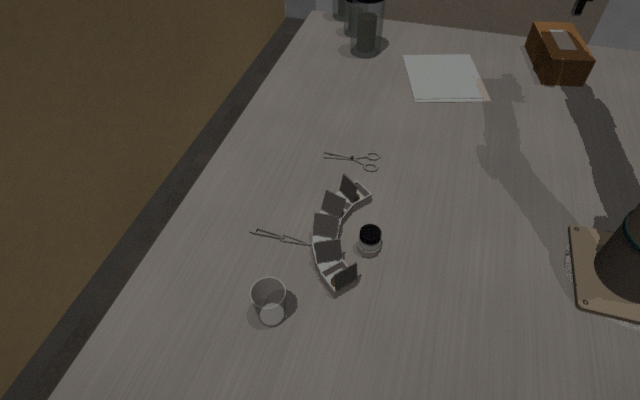

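The top view shows the tray's arc from about (238,230) to (360,222), with its apex near (300,200). The jar is at (291,246), the beaker at (207,185), the forceps at (284,170) and the scissors at (400,207). All five lids are open. Next I'll enlarge the tray area.

```bash
cat > h.py <<'E'
import numpy as np
from cell import ctrl, eyes
def ray(c,u,v,z,T=None):
    T=c["pose"] if T is None else T
    d=T[:3,:3]@np.array([(u-c["cx"])/c["fx"],-(v-c["cy"])/c["fy"],-1.]); o=T[:3,3]
    return (o+d*((z-o[2])/d[2]))
E
python3 - <<'E'
import cv2,numpy as np
from h import *
im=cv2.imread("pics/top0.png");c=eyes.calibration("top")
cv2.imwrite("pics/topc.png",cv2.convertScaleAbs(cv2.resize(im[130:270,220:380],None,fx=5,fy=4.2857 and 5,interpolation=cv2.INTER_CUBIC)[:600],alpha=1.4))
for u,v in[(252,229),(274,215),(298,206),(322,211),(346,221),(291,246),(284,143),(284,197),(207,185),(400,207)]:print(u,v,ray(c,u,v,5).round())
hsv=cv2.cvtColor(im,cv2.COLOR_BGR2HSV);print(hsv[206,298],hsv[205,308],hsv[180,330])
m=((hsv[...,0]<25)&(hsv[...,1]>70)).astype(np.uint8)[185:250,230:370]
n,l,st,ce=cv2.connectedComponentsWithStats(m)
for i in range(1,n):
  if st[i,4]>8: print(st[i,4],ce[i]+[230,185])
E
```

```text
252 229 [545. 177.   5.]
274 215 [579. 124.   5.]
298 206 [601.  65.   5.]
322 211 [589.   7.   5.]
346 221 [565. -51.   5.]
291 246 [504.  82.   5.]
284 143 [757. 101.   5.]
284 197 [623. 100.   5.]
207 185 [652. 289.   5.]
400 207 [ 599. -183.    5.]
[ 20 105  51] [108  10 132] [ 15  26 119]
28 [298.35714286 205.25      ]
38 [322.52631579 211.02631579]
45 [273.46666667 214.73333333]
59 [345.06779661 220.40677966]
57 [251.85964912 228.43859649]
```

View pics/topc.png

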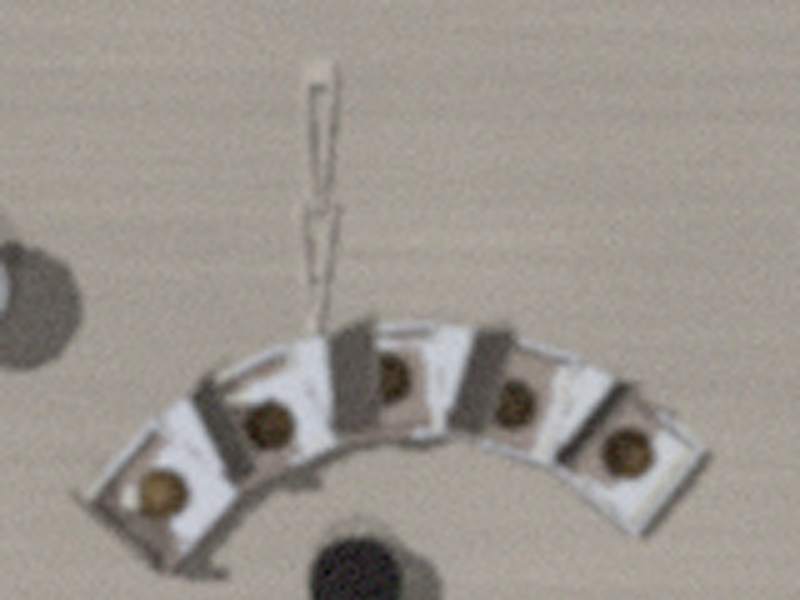

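The enlarged view shows all five specimens (brown discs) in their wells, with lids 2–4 each hiding the left part of a well. I'll fit the tray pose from the white outline, using the outer and inner arcs of known radius.

```bash
python3 - <<'E'
import cv2,numpy as np
from h import *
from scipy.optimize import least_squares
im=cv2.imread("pics/top0.png");c=eyes.calibration("top")
# blob discs 1,5 (seen fully)
P=lambda u,v,z:ray(c,u,v,z)[:2]
for z in(5,):
  b=[P(*p,z) for p in[(251.86,228.44),(273.47,214.73),(298.36,205.25),(322.53,211.03),(345.07,220.41)]]
def res(p,pts,r):return np.hypot(*(pts-p).T)-r
g=lambda x,y:(x/5+220-.4,y/5+130-.4)
outer=np.array([P(*g(*q),28) for q in[(195,398),(240,370),(285,348),(322,336),(400,322),(450,323),(535,345),(580,362),(660,410),(705,452)]])
inner=np.array([P(*g(*q),28) for q in[(235,492),(290,463),(340,440),(430,436),(490,446),(560,467),(600,500),(637,535)]])
f=least_squares(lambda p:np.r_[res(p,outer,187),res(p,inner,133)],[440,65],loss="soft_l1")
print("centre",f.x,f.fun.round(1))
for q in b:
  d=q-f.x;print(q.round(1),np.hypot(*d).round(1),np.degrees(np.arctan2(d[1],d[0])).round(2))
for q in[(705,453),(639,535)]:
  d=P(*g(*q),28)-f.x;print("corner",np.hypot(*d).round(1),np.degrees(np.arctan2(d[1],d[0])))
print(eyes.calibration("wrist"))
E
```

```text
centre [440.33294894  51.85164658] [-2.5 -2.1 -0.9 -0.6  0.7  0.7 -1.9 -1.7 -1.4 -1.5  4.   1.4  3.1  0.1
 -0.2  3.4  1.4  2.1]
[546.1 177. ] 163.8 49.8
[579.5 124.9] 157.2 27.7
[602.8  64.5] 163.0 4.44
[588.8   5.5] 155.6 -17.33
[566.1 -49.2] 161.4 -38.79
corner 185.1 -47.42417928563974
corner 135.9 -50.499506772890676
{'fx': 300.15386273118816, 'fy': 300.15386273118816, 'cx': 317.5379111006623, 'cy': 197.33606531161143, 'tool_from_camera': array([[-1.28085662e-03,  9.63280755e-01,  2.68493104e-01,
         6.75356429e+01],
       [ 9.99998709e-01,  1.49439659e-03, -5.90959328e-04,
         1.14372351e-01],
       [-9.70494927e-04,  2.68492000e-01, -9.63281425e-01,
        -1.42612606e+02],
       [ 0.00000000e+00,  0.00000000e+00,  0.00000000e+00,
         1.00000000e+00]])}
```

The outline gives an arc centre near (440,52) and a tray yaw of about 5°. I'll move above the tray with the fingers shut for a closer wrist view.

Emit:
move_arm([
  [35.3, -20.1, 0, 0, 0, -60],
  [35.3, -20.1, 0, 0, 0, -60],
  [35.3, -20.1, 0, 0, 0, -60],
  [35.3, -20.1, 0, 0, 0, -60],
  [35.3, -20.1, 0, 0, 0, -60],
  [35.3, -20.1, 0, 0, 0, -60],
  [35.3, -20.1, 0, 0, 0, -60],
  [35.3, -20.1, 0, 0, 0, -60],
  [56.7, -57.1, 3, 0, 0, -81],
  [56.7, -57.1, 3, 0, 0, -81],
  [56.7, -57.1, 3, 0, 0, -81],
  [56.7, -57.1, 3, 0, 0, -81],
  [56.7, -57.1, 3, 0, 0, -81],
  [56.7, -57.1, 3, 0, 0, -81],
  [56.7, -57.1, 3, 0, 0, -81],
  [56.7, -57.1, 3, 0, 0, -81],
  [56.7, -57.1, 3, 0, 0, -81],
  [56.7, -57.1, 3, 0, 0, -81],
  [56.7, -57.1, 3, 0, 0, -81],
  [56.7, -57.1, 3, 0, 0, -81],
], grip=-1)

```text
clock: 2.1
eef_pos: [569.0, 57.3, 201.0]
tool_rot: [-3.14, 0.001, 1.654]
force: [0.3, -0.0, -0.2]
width: -0.2
```

```bash
python3 - <<'E'
from h import *
import cv2
s=ctrl.read_state();print({k:s[k] for k in("clock","qpos","eef_pos","tool_rot","force","width")})
im=eyes.get_image("wrist")[:,:,::-1];np.save("w1pose.npy",np.r_[s["eef_pos"],s["tool_rot"]])
cv2.imwrite("pics/w1.png",im)
E
```

```text
{'clock': 2.1, 'qpos': array([ 0.08127441,  0.57185267, -0.35649693,  1.76588444,  0.25542694,
        0.85074321, -0.31008987]), 'eef_pos': array([569.02577898,  57.33074671, 200.97234391]), 'tool_rot': array([-3.14041895e+00,  1.26424436e-03,  1.65369922e+00]), 'force': array([ 0.31603168, -0.04154853, -0.16953189]), 'width': -0.15533442218519145}
```

View pics/w1.png

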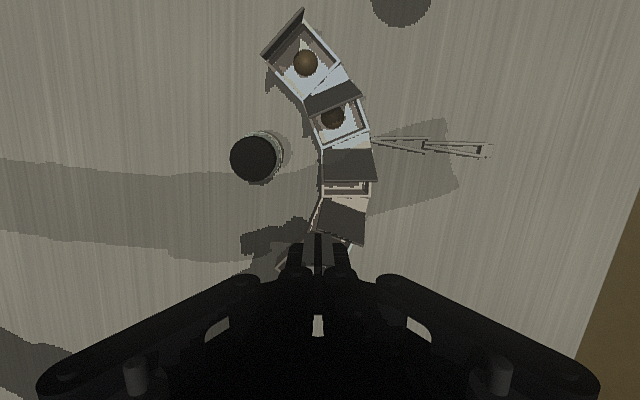

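The wrist view shows lid 1's top edge at (262,55)–(303,10), disc 1 at (305,62), and wells 1–3 down the middle. The jar is at (253,158), and the gripper hides wells 4 and 5. I'll zoom in to read the corners.

```bash
python3 - <<'E'
import cv2
im=cv2.imread("pics/w1.png")[0:260,230:400]
cv2.imwrite("pics/w1c.png",cv2.convertScaleAbs(cv2.resize(im[:150],None,fx=4,fy=4,interpolation=cv2.INTER_CUBIC),alpha=1.5))
E
```

```text
(no output)
```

View pics/w1c.png

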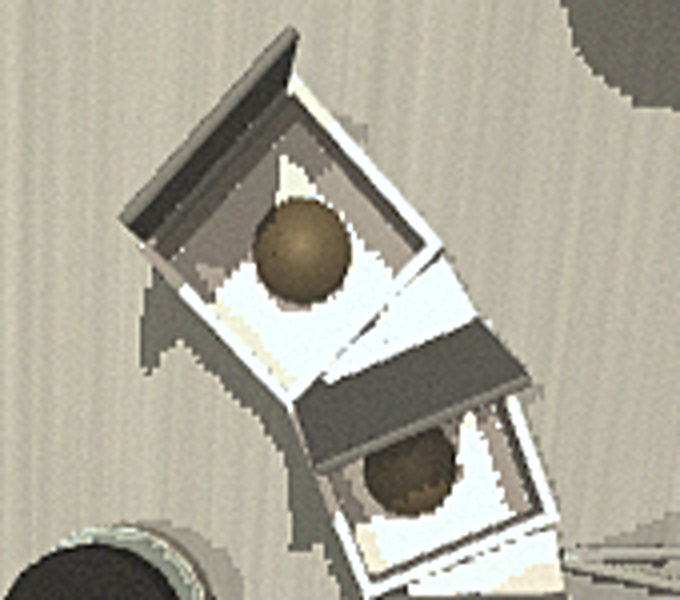

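```bash
python3 - <<'E'
from h import *
from scipy.spatial.transform import Rotation as R
from scipy.optimize import least_squares
import cv2
p=np.load("w1pose.npy");T=np.eye(4);T[:3,:3]=R.from_euler("xyz",p[3:]).as_matrix();T[:3,3]=p[:3]
c=eyes.calibration("wrist");T=T@c["tool_from_camera"]
P=lambda x,y,z:ray(c,x/4+230-.4,y/4-.4,z,T)[:2]
o1,i1,o2,i2=[P(*q,28) for q in[(440,243),(293,400),(555,520),(370,597)]]
for o,i in((o1,i1),(o2,i2)):
  d=o-i;print("corner",o.round(1),i.round(1),np.hypot(*d).round(1),np.degrees(np.arctan2(d[1],d[0])).round(1))
ds=[P(303,250,z) for z in(8,12,16)];print("disc1",np.round(ds,1))
def pts(p):
  C=p[:2];out=[]
  for a in(44,22):
    f=p[2]+np.radians(a);r=np.array([np.cos(f),np.sin(f)]);t=np.array([r[1],-r[0]])
    out+=[C+187*r+p[3]*t,C+133*r+p[3]*t]
  return out
f=least_squares(lambda p:(np.array(pts(p))-[o1,i1,o2,i2]).ravel(),[440,52,.09,27])
print(f.x[:2],np.degrees(f.x[2]),f.x[3],f.fun.round(1))
C=f.x[:2]
for a in(44,22,0,-22,-44):
  g=f.x[2]+np.radians(a);print(a,(C+160*np.array([np.cos(g),np.sin(g)])).round(1))
# same corners seen in top view fits: seg5 right end
ct=eyes.calibration("top")
for q in[(705,453),(639,535)]:
  w=ray(ct,q[0]/5+219.6,q[1]/5+129.6,28)[:2]
  g=f.x[2]-np.radians(44);r=np.array([np.cos(g),np.sin(g)]);t=np.array([r[1],-r[0]]);print("top end corner: rad,tan",(w-C)@r,(w-C)@t)
E
```

```text
corner [580.1 175.6] [547.1 136.7] 51.0 49.8
corner [616.1 112.9] [570.5  89.5] 51.3 27.2
disc1 [[546.1 174.3]
 [546.3 173.7]
 [546.5 173.2]]
[437.94241041  52.94780766] 5.571358241879667 28.92475558774691 [ 1.2  0.9 -0.9 -1.2  1.   0.9 -1.3 -0.6]
44 [541.7 174.7]
22 [579.8 127. ]
0 [597.2  68.5]
-22 [591.4   7.7]
-44 [563.3 -46.5]
top end corner: rad,tan 185.40452285030216 28.31897687249394
top end corner: rad,tan 135.41464449742878 27.785093766108112
```

The wrist corners and the top-view corners agree to about 2 mm: arc centre (438,53), yaw 5.5°, well 1 at (542,175). I'm moving to the left of lid 1.

Emit:
move_arm([
  [15.8, -5.6, 4, 0, 0, -44.7],
  [15.8, -5.6, 4, 0, 0, -44.7],
  [15.8, -5.6, 4, 0, 0, -44.7],
  [15.8, -5.6, 8.1, 0, 0, -44.7],
  [15.8, -5.6, 8.1, 0, 0, -44.7],
  [15.8, -5.6, 8.1, 0, 0, -44.7],
  [15.8, -5.6, 8.1, 0, 0, -44.7],
  [15.8, -5.6, 8.1, 0, 0, -44.7],
  [15.8, -5.6, 8.1, 0, 0, -44.7],
])

```text
clock: 3.05
eef_pos: [501.3, 210.9, 121.2]
tool_rot: [3.14, 0.001, 2.432]
force: [0.1, -0.6, 1.2]
width: -0.3
```

Emit:
move_arm([
  [0, 0, 3, 0, 0, 0],
  [0, 0, 6, 0, 0, 0],
  [0, 0, 8.1, 0, 0, 0],
  [0, 0, 8.1, 0, 0, 0],
  [0, 0, 8.1, 0, 0, 0],
])

```text
clock: 3.55
eef_pos: [500.7, 211.8, 39.9]
tool_rot: [3.141, 0.0, 2.435]
force: [0.9, -0.6, 0.0]
width: 0.1
```

```bash
python3 - <<'E'
from h import *
import cv2
s=ctrl.read_state();print({k:s[k] for k in("clock","qpos","eef_pos","tool_rot","force")})
im=eyes.get_image("side")[:,:,::-1][150:320,230:430]
cv2.imwrite("pics/s1.png",cv2.convertScaleAbs(cv2.resize(im,None,fx=3.5,fy=3.5,interpolation=cv2.INTER_CUBIC),alpha=1.5))
E
```

```text
{'clock': 3.55, 'qpos': array([-0.19287967,  0.79696285, -0.40100804,  1.95000631,  0.60385778,
        0.51430753, -0.15754826]), 'eef_pos': array([500.68486794, 211.82792303,  39.90455854]), 'tool_rot': array([3.14112138e+00, 3.46872232e-04, 2.43487716e+00]), 'force': array([ 0.91073196, -0.56308622,  0.00828074])}
```

View pics/s1.png

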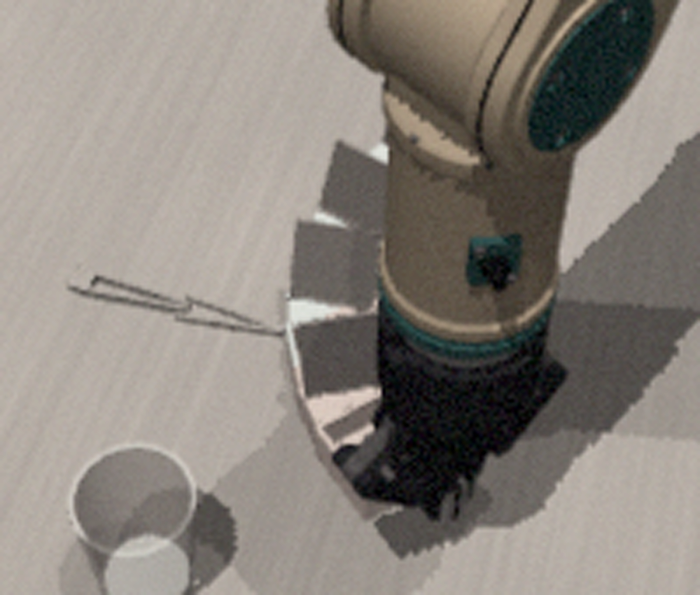

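Emit:
move_arm([
  [-0.3, 0, 0, 0, 0, 0],
  [-0.6, 0, 0, 0, 0, 0],
  [-0.9, 0, 0, 0, 0, 0],
  [-1.2, 0, 0, 0, 0, 0],
  [-1.5, 0, 0, 0, 0, 0],
  [-1.8, 0, 0, 0, 0, 0],
  [-2.1, 0, 0, 0, 0, 0],
  [-2.4, 0, 0, 0, 0, 0],
  [-2.7, 0, 0.05, 0, 0, 0],
  [-3.0, 0, 0.1, 0, 0, 0],
  [-3.3, 0, 0.15, 0, 0, 0],
  [-3.6, 0, 0.2, 0, 0, 0],
  [-3.9, 0, 0.25, 0, 0, 0],
  [-4.2, 0, 0.3, 0, 0, 0],
  [-4.5, 0, 0.35, 0, 0, 0],
  [-4.8, 0, 0.4, 0, 0, 0],
  [-5.1, 0, 0.4, 0, 0, 0],
  [-5.4, 0, 0.4, 0, 0, 0],
  [-5.7, 0, 0.4, 0, 0, 0],
  [-6.0, 0, 0.4, 0, 0, 0],
])

```text
clock: 5.6
eef_pos: [546.2, 172.6, 35.3]
tool_rot: [3.142, 0.0, 2.436]
force: [0.9, 0.5, 0.5]
width: 0.3
```

Emit:
move_arm([
  [-0.2, 0, 0, 0, 0, 0],
  [-0.4, 0, 0.05, 0, 0, 0],
  [-0.6, 0, 0.1, 0, 0, 0],
  [-0.6, 0, 0.15, 0, 0, 0],
  [-0.6, 0, 0.2, 0, 0, 0],
  [-0.6, 0, 0.25, 0, 0, 0],
  [-0.6, 0, 0.25, 0, 0, 0],
])

```text
clock: 6.3
eef_pos: [550.4, 169.0, 32.7]
tool_rot: [-3.141, -0.0, 2.436]
force: [0.3, -0.2, -0.2]
width: -0.0
```

Emit:
move_arm([
  [0, 0, 0.05, 0, 0, 0],
  [0, 0, 0.05, 0, 0, 0],
  [0, 0, 0.05, 0, 0, 0],
])

```text
clock: 6.6
eef_pos: [550.4, 169.0, 32.3]
tool_rot: [-3.142, -0.0, 2.436]
force: [-0.9, -0.2, 0.8]
width: -0.2
```

Emit:
move_arm([
  [0, 0, 0.05, 0, 0, 0],
  [0, 0, 0.05, 0, 0, 0],
  [0, 0, 0.05, 0, 0, 0],
])

```text
clock: 6.9
eef_pos: [550.5, 169.0, 32.1]
tool_rot: [3.141, 0.0, 2.436]
force: [-0.9, 0.3, 4.1]
width: 0.1
```

Lid 1 is down: the tip met the lid at z≈32 with about 4 N. The 22° step along the arc is the same for each segment, so I'll work out its rows once.

```bash
python3 - <<'E'
import numpy as np
for k in range(1,17):
  t=np.radians(22*k/16);x,y=-1.04,16.0
  print(round(x*np.cos(t)-y*np.sin(t)-x,2),round(x*np.sin(t)+y*np.cos(t)-y,2),round(22*k/16,1))
E
```

```text
-0.38 -0.03 1.4
-0.77 -0.07 2.8
-1.15 -0.12 4.1
-1.53 -0.17 5.5
-1.91 -0.24 6.9
-2.29 -0.31 8.2
-2.66 -0.4 9.6
-3.03 -0.49 11.0
-3.4 -0.59 12.4
-3.77 -0.71 13.8
-4.14 -0.83 15.1
-4.5 -0.95 16.5
-4.86 -1.09 17.9
-5.22 -1.24 19.2
-5.57 -1.39 20.6
-5.92 -1.55 22.0
```

Emit:
move_arm([
  [0, 0, -0.2, 0, 0, 0],
  [-0.38, -0.03, -0.2, 0, 0, 1.4],
  [-0.77, -0.07, -0.2, 0, 0, 2.8],
  [-1.15, -0.12, -0.2, 0, 0, 4.1],
  [-1.53, -0.17, -0.2, 0, 0, 5.5],
  [-1.91, -0.24, -0.2, 0, 0, 6.9],
  [-2.29, -0.32, -0.2, 0, 0, 8.2],
  [-2.66, -0.42, -0.2, 0, 0, 9.6],
  [-3.03, -0.52, -0.2, 0, 0, 11.0],
  [-3.4, -0.64, -0.2, 0, 0, 12.4],
  [-3.77, -0.77, -0.2, 0, 0, 13.8],
  [-4.14, -0.9, -0.2, 0, 0, 15.1],
  [-4.5, -1.04, -0.2, 0, 0, 16.5],
  [-4.86, -1.19, -0.2, 0, 0, 17.9],
  [-5.22, -1.34, -0.2, 0, 0, 19.2],
  [-5.57, -1.49, -0.2, 0, 0, 20.6],
  [-5.92, -1.65, -0.2, 0, 0, 22.0],
  [-5.92, -1.65, -0.15, 0, 0, 22.0],
  [-5.92, -1.65, -0.1, 0, 0, 22.0],
  [-5.92, -1.65, -0.1, 0, 0, 22.0],
])

```text
clock: 8.9
eef_pos: [584.7, 118.1, 32.7]
tool_rot: [-3.141, -0.0, 2.052]
force: [-0.4, -0.0, 0.5]
width: -0.1
```

Emit:
move_arm([
  [0, 0, 0.04, 0, 0, 0],
  [0, 0, 0.07, 0, 0, 0],
  [0, 0, 0.1, 0, 0, 0],
  [0, 0, 0.1, 0, 0, 0],
])

```text
clock: 9.3
eef_pos: [584.8, 118.2, 32.1]
tool_rot: [3.142, -0.0, 2.052]
force: [-1.6, 0.4, 4.0]
width: -0.1
```

```bash
python3 - <<'E'
from h import *
import cv2
s=ctrl.read_state();print({k:s[k] for k in("clock","eef_pos","force")})
a=eyes.get_image("side")[:,:,::-1][150:320,230:430];b=eyes.get_image("top")[:,:,::-1][160:275,210:380]
cv2.imwrite("pics/m2.png",cv2.convertScaleAbs(np.hstack([cv2.resize(a,(400,340)),cv2.resize(b,(400,340))]),alpha=1.6))
E
```

```text
{'clock': 9.3, 'eef_pos': array([584.80678652, 118.15278879,  32.06836511]), 'force': array([-1.62265025,  0.43016384,  4.01129213])}
```

View pics/m2.png

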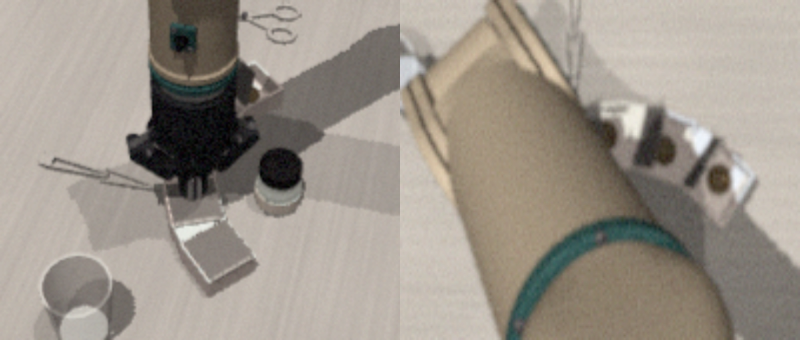

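The left panel (side view) shows lid 1 shut at (215,250) and lid 2 shut under the tip at (200,205), with the jar and beaker untouched. The right panel (top view) shows lids 3–5 still open. I'm carrying on the same way.

Emit:
move_arm([
  [0, 0, -0.2, 0, 0, 0],
  [-0.38, -0.03, -0.2, 0, 0, 1.4],
  [-0.77, -0.07, -0.2, 0, 0, 2.8],
  [-1.15, -0.12, -0.2, 0, 0, 4.1],
  [-1.53, -0.17, -0.2, 0, 0, 5.5],
  [-1.91, -0.24, -0.2, 0, 0, 6.9],
  [-2.29, -0.32, -0.2, 0, 0, 8.2],
  [-2.66, -0.4, -0.2, 0, 0, 9.6],
  [-3.03, -0.5, -0.2, 0, 0, 11.0],
  [-3.4, -0.61, -0.2, 0, 0, 12.4],
  [-3.77, -0.73, -0.2, 0, 0, 13.8],
  [-4.14, -0.86, -0.2, 0, 0, 15.1],
  [-4.5, -0.99, -0.2, 0, 0, 16.5],
  [-4.86, -1.13, -0.2, 0, 0, 17.9],
  [-5.22, -1.28, -0.2, 0, 0, 19.2],
  [-5.57, -1.44, -0.2, 0, 0, 20.6],
  [-5.92, -1.6, -0.2, 0, 0, 22.0],
  [-5.92, -1.6, -0.12, 0, 0, 22.0],
  [-5.92, -1.6, -0.06, 0, 0, 22.0],
  [-5.92, -1.6, -0.06, 0, 0, 22.0],
])

```text
clock: 11.4
eef_pos: [598.0, 58.3, 32.3]
tool_rot: [-3.142, -0.0, 1.668]
force: [-0.0, -0.3, -0.1]
width: 0.0
```

Emit:
move_arm([
  [0, 0, 0.03, 0, 0, 0],
  [0, 0, 0.06, 0, 0, 0],
  [0, 0, 0.06, 0, 0, 0],
])

```text
clock: 11.7
eef_pos: [598.0, 58.4, 32.1]
tool_rot: [3.141, -0.0, 1.668]
force: [-0.8, -0.2, 3.3]
width: 0.2
```

Emit:
move_arm([
  [0, 0, -0.2, 0, 0, 0],
  [-0.38, -0.03, -0.2, 0, 0, 1.4],
  [-0.77, -0.07, -0.2, 0, 0, 2.8],
  [-1.15, -0.12, -0.2, 0, 0, 4.1],
  [-1.53, -0.17, -0.2, 0, 0, 5.5],
  [-1.91, -0.24, -0.2, 0, 0, 6.9],
  [-2.29, -0.31, -0.2, 0, 0, 8.2],
  [-2.66, -0.4, -0.2, 0, 0, 9.6],
  [-3.03, -0.49, -0.2, 0, 0, 11.0],
  [-3.4, -0.59, -0.2, 0, 0, 12.4],
  [-3.77, -0.71, -0.2, 0, 0, 13.8],
  [-4.14, -0.83, -0.2, 0, 0, 15.1],
  [-4.5, -0.95, -0.2, 0, 0, 16.5],
  [-4.86, -1.09, -0.2, 0, 0, 17.9],
  [-5.22, -1.24, -0.2, 0, 0, 19.2],
  [-5.57, -1.39, -0.2, 0, 0, 20.6],
  [-5.92, -1.55, -0.2, 0, 0, 22.0],
  [-5.92, -1.55, -0.12, 0, 0, 22.0],
  [-5.92, -1.55, -0.06, 0, 0, 22.0],
  [-5.92, -1.55, -0.06, 0, 0, 22.0],
])

```text
clock: 13.7
eef_pos: [588.4, -2.1, 32.3]
tool_rot: [-3.141, -0.0, 1.284]
force: [-0.0, 0.9, 0.3]
width: -0.2
```

Emit:
move_arm([
  [0, 0, 0.03, 0, 0, 0],
  [0, 0, 0.06, 0, 0, 0],
  [0, 0, 0.06, 0, 0, 0],
])

```text
clock: 14.0
eef_pos: [588.4, -2.1, 32.1]
tool_rot: [3.141, -0.0, 1.284]
force: [-0.6, 0.3, 3.0]
width: -0.5
```

Emit:
move_arm([
  [0, 0, -0.2, 0, 0, 0],
  [-0.38, -0.03, -0.2, 0, 0, 1.4],
  [-0.77, -0.07, -0.2, 0, 0, 2.8],
  [-1.15, -0.12, -0.2, 0, 0, 4.1],
  [-1.53, -0.17, -0.2, 0, 0, 5.5],
  [-1.91, -0.24, -0.2, 0, 0, 6.9],
  [-2.29, -0.31, -0.2, 0, 0, 8.2],
  [-2.66, -0.4, -0.2, 0, 0, 9.6],
  [-3.03, -0.49, -0.2, 0, 0, 11.0],
  [-3.4, -0.59, -0.2, 0, 0, 12.4],
  [-3.77, -0.71, -0.2, 0, 0, 13.8],
  [-4.14, -0.83, -0.2, 0, 0, 15.1],
  [-4.5, -0.95, -0.2, 0, 0, 16.5],
  [-4.86, -1.09, -0.2, 0, 0, 17.9],
  [-5.22, -1.24, -0.2, 0, 0, 19.2],
  [-5.57, -1.39, -0.2, 0, 0, 20.6],
  [-5.92, -1.55, -0.2, 0, 0, 22.0],
  [-5.92, -1.55, -0.12, 0, 0, 22.0],
  [-5.92, -1.55, -0.06, 0, 0, 22.0],
  [-5.92, -1.55, -0.06, 0, 0, 22.0],
])

```text
clock: 16.0
eef_pos: [556.8, -54.6, 32.3]
tool_rot: [-3.141, -0.0, 0.9]
force: [-0.5, -0.3, 0.5]
width: -0.2
```

Emit:
move_arm([
  [0, 0, 0.03, 0, 0, 0],
  [0, 0, 0.06, 0, 0, 0],
  [0, 0, 0.06, 0, 0, 0],
])

```text
clock: 16.3
eef_pos: [556.9, -54.5, 32.0]
tool_rot: [3.141, -0.0, 0.9]
force: [-0.3, 0.0, 3.5]
width: 0.2
```

All five have been pressed at about 3–4 N. I'll trace off the right end, lift clear and look.

Emit:
move_arm([
  [0, 0, -0.2, 0, 0, 0],
  [-0.5, 0, -0.2, 0, 0, 0],
  [-1, 0, -0.2, 0, 0, 0],
  [-1.5, 0, -0.2, 0, 0, 0],
  [-2, 0, -0.2, 0, 0, 0],
  [-2.5, 0, -0.3, 0, 0, 0],
  [-2.5, 0, -5, 0, 0, 0],
  [-2.5, 0, -10, 0, 0, 0],
  [-2.5, 0, -15, 0, 0, 0],
  [-2.5, 0, -20, 0, 0, 0],
  [-12, 10, -20, 0, 0, 0],
  [-12, 18, -20, 0, 0, 0],
  [-12, 18, -20, 0, 0, 0],
  [-12, 25, -20, 0, 0, 0],
  [-12, 25, -20, 0, 0, 0],
  [-12, 25, -20, 0, 0, 0],
  [-12, 25, -20, 0, 0, 0],
  [-12, 25, -20, 0, 0, 0],
])

```text
clock: 18.1
eef_pos: [677.2, -304.1, 230.8]
tool_rot: [-3.14, 0.0, 0.899]
force: [0.2, -0.2, -0.0]
width: -0.1
```

```bash
python3 - <<'E'
from h import *
import cv2
s=ctrl.read_state();print({k:s[k] for k in("clock","eef_pos","force")})
A=eyes.get_image("side")[:,:,::-1];B=eyes.get_image("top")[:,:,::-1]
a=A[140:340,230:430];b=B[130:270,190:330+90]
cv2.imwrite("pics/top9.png",B);cv2.imwrite("pics/side9.png",A)
cv2.imwrite("pics/m9.png",cv2.convertScaleAbs(np.hstack([cv2.resize(a,(400,400)),cv2.resize(b,(400,400*140//230)) if 0 else cv2.resize(b,(400,400))]),alpha=1.5))
E
```

```text
{'clock': 18.1, 'eef_pos': array([ 677.18280228, -304.06633695,  230.84576991]), 'force': array([ 0.15371382, -0.16570574, -0.03764452])}
```

View pics/m9.png

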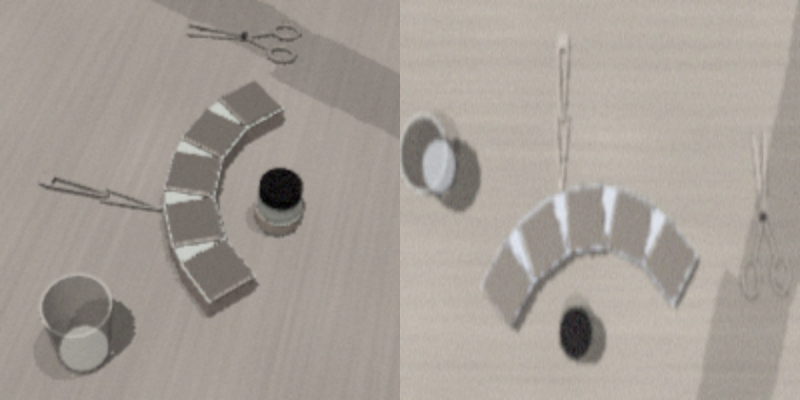

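Both panels show all five lids lying flat. The jar, beaker, forceps and scissors are where they were, so I'm handing in.

```bash
python3 - <<'E'
from h import *
import cv2
for n,ys,xs in(("top",slice(225,242),slice(345,365)),("side",slice(280,295),slice(325,360))):
  a,b=[cv2.cvtColor(cv2.imread(f"pics/{n}{k}.png"),cv2.COLOR_BGR2GRAY)[ys,xs].astype(np.float32) for k in(0,9)]
  print(n,cv2.phaseCorrelate(a,b))
ctrl.finish_job()
E
```

```text
top ((-5.771774231602388, 2.0724814143015013), 0.2305125183529324)
side ((-0.37843556604493145, 0.752125687552855), 0.8807307967433223)
the job is handed in; nothing more can be done
```

The job is handed in. I traced the shut fingertips along the arc from left to right and pushed lids 1 to 5 over in order. Each lid was pressed flat with about 3–4 N on the wrist reading, and the tip met the lid tops at z ≈ 32 mm, as expected for shut lids. I then lifted clear and handed in with the arm over 0.2 m above the bench, at about 18 s of the 54 s allowed.

- **Lids and bystanders:** in the final side and top views all five lids lie flat. The jar, beaker, forceps and scissors look where they started.
- **Tray shift:** this check was not conclusive, because the two views disagreed.
  - **Side view:** a patch at the tray's left end, compared before and after, shifted by less than 1 px with a strong match (0.88).
  - **Top view:** the matching patch at the right end gave a 6 px shift, but the match was weak (0.23) and I don't trust it. That patch is mostly bare bench, and the arm's shadow had moved.
  - **Other signs:** the end-of-move readings showed at most 1.7 N sideways, and by eye the tray looks unmoved. I did not measure its pose again.

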